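# Load and clamp the optics of an inspection lamp, then switch it on

## Task

Assemble the inspection lamp's head: lay the frosted glass disc flat at the bottom of the upright barrel, then the metal spacer tube on top of it, then drop the retaining ring in with its two pins in the barrel's two notches and screw it clockwise, about a quarter turn, as far as its stop so that it clamps the stack. Only then switch the lamp on by flipping the bat toggle on the small grey supply box over to its opposite side. Leave everything else on the bench where it stands.

Things in the scene. Friction and masses are not known exactly. Their poses are not given: they have to be found in the camera images.
- barrel: Upright metal barrel, fixed, on a black foot (84 x 74 x 8, long side along x). Origin: on its axis at table level. Outer diameter 65, rim 56 up, bevelled inwards, flat inner floor 8 up. Bore diameter 44 from the floor to 33 up, then a funnel to diameter 55 at 40 up; above it dark thread segments stand in to diameter 44 (bevelled on top, 51 to 56 up), parts of diameter 40 drop through.
- barrel_rim (a point): Centre of the barrel's mouth, 56 above the table, axes as the barrel's. The bore is smooth, with low friction: a disc let go level over the mouth slides down and settles flat.
- barrel_notch (a point): Centre of one of two notches between the thread segments, 25 from the axis, at rim height, 80 degrees counter-clockwise (from above) of the barrel's +x axis; the other lies across the axis. Each notch is 50 degrees wide, open at the top and free down to 40: the ring's pins go down here until the ring rests on the spacer, its lower end 39 above the table.
- pin_home (a point): Where a pin of the ring ends up: on the barrel's +x side, 25 from the axis, 43.5 up (the other pin across the axis). Turned clockwise (from above) from the notch, a pin runs under a ramp (4 lower at its end), tightens by 0.5 in all over the last 25 degrees (a fraction of 1 N m), and after 80 degrees from the notch's centre meets a solid stop: home. It stays where it is left.
- disc: Frosted glass disc, pale solid round plate, diameter 40, thickness 9, 28 g. Origin: centre of its underside, z its axis. Starts flat on the bench. Either face may be up.
- disc_center (a point): Centre of the glass disc, 4.5 above its underside.
- spacer: Spacer: short aluminium tube, outer diameter 40, inner diameter 30, height 22, about 33 g. Origin: centre of its lower end, z its axis. Starts standing on the bench. Either end may be up.
- spacer_center (a point): Centre of the spacer, 11 above its lower end.
- ring: Steel retaining ring, 70 g, upright on the bench, grip head up. Origin: centre of its lower end, z up. Skirt 0 to 20 up: diameter 37 (34 in the lowest 3), bore 27, with two round pins (diameter 5) along +x and -x, out to 25 from the axis. Grip head 20 to 34 up: two flat faces 40 apart across y, 26 long; two ears along +x and -x, above the pins, out to 28. Half a turn looks the same.
- ring_pin (a point): Outer end of the ring's +x pin, 25 from the axis and 4.5 above the ring's lower end; the other pin lies across the axis.
- supply: Small grey lamp supply box, fixed to the bench, 100 (x) x 75 (y) x 45 high. Origin: centre of its underside. The toggle stands in the middle of its top, pivot 53 above the bench, swinging in the box's x-z plane.
- toggle (a joint): Bat toggle angle, rad: 0 leaning 0.35 from upright towards the box's -x (off), 0.7 leaning 0.35 towards the box's +x (on). Sprung over centre: it snaps to either end once past 0.35; a push of about 3 N near its tip is enough.
- toggle_tip (a point): Centre of the round tip (diameter 8) of the toggle's steel bat, 36 from its pivot.
- label_roll: Bystander: paper label roll lying flat, outer diameter 52, 25 high. Origin: centre of its underside.
- slide_box: Bystander: white slide box, 76 (x) x 32 (y) x 25 high. Origin: centre of its underside.
- reagent: Bystander: amber bottle, diameter 52, 115 high. Origin: centre of its underside.
- dish: Bystander: low white dish, diameter 90, 16 high. Origin: centre of its underside.
- brush: Bystander: small brush lying on the bench. Origin on it at bench level.
- mug: Bystander: blue mug, diameter 76, 90 high. Origin: centre of its underside.
- tube_rack: Bystander: yellow rack with capped sample tubes, fixed, 100 (x) x 75 (y), 66 high. Origin: centre of its underside.

How it is judged:
By the outcome, as a careful person would: the job done as asked, in the order asked, and still so for the second after the job is handed in, with the robot touching nothing.
It also fails if it takes over 72 s, if anything falls off the work surface, if the arm or the gripper's body presses on something with over 40 N, if the wrist force passes 120 N, or if a joint passes its speed limit or range.

## Robot

A 6-joint arm with a two-finger parallel gripper is mounted at the origin on the work surface. World frame = base frame: x ahead of the robot, y to its left, z up, the work surface at z = 0. Lengths are in mm, angles in rad, forces in N, time in s.
With the tool pointing down it reaches from about 300 to 775 mm from the base axis. Payload 14.6 kg.
Tool frame: the origin (TCP) lies midway between the tips of the shut fingers; the grasp point (between the pads) lies behind it (manip.grip_depth is the z of the grasp point in the tool frame, in mm); z points along the fingers, y is the line along which they close (so a half turn about z gives the same grasp; the last joint's range is limited). The gripper opens to 94 mm and grips with 3 to 60 N. Pads are 16 mm wide; open, the fingers measure 119 mm over their backs; the gripper's body (75 mm by 177 mm) begins 78 mm behind the grasp point.
Start: joints at [1.269, 0.3, 1.521, -0, 1.321, -0.067], TCP at [127.955, 534.899, 205.446] pointing down, gripper open.
Joint ranges: [-3.03, 3.03], [-0.79, 2.21], [0.23, 2.52], [-1.04, 4.18], [0, 3.07], [-2.55, 2.55]. Speed limits (rad/s): [2.22, 2.22, 2.57, 3.14, 3.14, 3.14].

## Interface

Orientations are given as [roll, pitch, yaw] about the fixed x, y, z axes, in that order (R = Rz(yaw) Ry(pitch) Rx(roll)).
In Python, from cell import manip, imaging, order gives the robot as it stands (manip), with the cameras (imaging) and the job (order).
- The arm moves only by the shell command python3 nudge.py 'ROWS' [OPENING] [FORCE]. ROWS is a JSON list of rows, 1 to 5 of them, each written [[dx, dy, dz], [rx, ry, rz]]: dx, dy, dz in mm, then a rotation vector rx, ry, rz in rad; each row is the pose to reach, as a shift and turn from the pose commanded when the command began, along the tool's axes at that moment; what a row does not reach only later rows make up. A row lasts 1/10 s, in which the tool goes at most 50 mm and 0.15 rad, less where a joint would pass 70% of its speed; a pose out of reach is approached as far as the arm can. OPENING is the finger opening in mm, set as the command begins (- or left out keeps the last). The fingers move at their own pace and stop on an object; FORCE is the grip in N (left out, the last holds). Time passes only in rows, so rows that do not move let the fingers close. It prints the time, the measured TCP pose, the force, the opening and the grip force at its end. Input that does not fit is refused with a message, and nothing moves.
- manip.read_state(): the state, without advancing time (a new reading comes with each control period).
- imaging.camera(name): name is "side" or "top" or "wrist"; returns (picture, depth): 384x512x3 uint8, red, green, blue; 384x512 float32, mm along the optical axis (not along the pixel's ray), 0 where there is no reading.
- imaging.camera_info(name): a dict with "K" (3x3 intrinsics, pixels), "rvec" (rotation vector, rad) and "tvec" (3), from world to camera coordinates, as OpenCV has them; the wrist camera has in their place "mount" (4x4, takes a point from camera to tool coordinates, whose origin is the TCP and whose axes are the flange's). Camera axes: x right, y down, z forward; pixel columns grow to the right and rows downward; lengths in mm; the calibration is good to about 2 mm. A picture is of the moment at which its call begins: read the wrist's pose just before it. camera_info takes no time and is no camera call.
- order.sign_off(): hands the job in; it is judged then, once.
The state is a dict: "clock": time; "joints": joint angles; "qd": joint speeds; "effort": joint torques, N m; "eef_pos": TCP position; "eef_rot": TCP orientation; "wrist_force": force on the tool from outside, world axes, zero at the start; "moment": the same for the moment, N m; "finger_gap": finger opening in mm; "finger_force": force on a finger pad.
Only numpy, scipy, OpenCV 4.12 (cv2) and the standard library are available. Lean on these libraries where they do the work, as an engineer would, in place of code of your own. Each camera call takes 0.05 s, during which the arm holds its last target. There are 200 camera calls.

## Working session

There is one attempt and no reset: what is moved stays moved. The work goes in short steps, Python scripts to look and compute and a shell command to move; the robot and the scene stay as the last step left them, time stands still between calls to the robot, and variables do not carry over. Pictures are saved under pics/ and viewed, at most 11 in all, crops included, and the job is handed in when it is done.

```bash
ls; mkdir -p pics
python3 - <<'E'
from cell import manip, imaging, order
import cv2,numpy as np
s=manip.read_state();print(s['clock'],s['eef_pos'],s['eef_rot'],manip.grip_depth)
ims=[]
for n in ['top','side']:
    p,d=imaging.camera(n);np.savez(f'pics/{n}0.npz',p=p,d=d);ims.append(p[:,:,::-1])
    print(n,imaging.camera_info(n))
    cv2.imwrite(f'pics/{n}0.png',cv2.resize(p[:,:,::-1],(800,600),interpolation=cv2.INTER_CUBIC))
print(imaging.camera_info('wrist'))
E
```

```text
cell.py
nudge.py
pics
0.0 [127.88273926 534.65676765 204.91086471] [-3.14046852e+00 -5.47350322e-05  2.90681496e+00] -18.8
top {'K': array([[428.5527719 ,   0.        , 255.43859603],
       [  0.        , 428.5527719 , 194.10799785],
       [  0.        ,   0.        ,   1.        ]]), 'rvec': array([ 2.16669127, -2.16048202,  0.14322458]), 'tvec': array([ -17.32117565,  570.25982996, 1237.15840127])}
side {'K': array([[360.09879569,   0.        , 255.45037129],
       [  0.        , 360.09879569, 188.23631795],
       [  0.        ,   0.        ,   1.        ]]), 'rvec': array([ 2.33137377, -0.36372137,  0.14811212]), 'tvec': array([-533.1651895 ,  165.66939784,  783.66604594])}
{'K': array([[286.03395207,   0.        , 252.80534127],
       [  0.        , 286.03395207, 191.86001814],
       [  0.        ,   0.        ,   1.        ]]), 'mount': array([[ 1.96156393e-04, -9.64936128e-01, -2.62484723e-01,
         7.60008664e+01],
       [ 9.99999899e-01,  2.95590439e-04, -3.39332211e-04,
        -3.97215225e-01],
       [ 4.05021884e-04, -2.62484630e-01,  9.64936089e-01,
        -1.78125634e+02],
       [ 0.00000000e+00,  0.00000000e+00,  0.00000000e+00,
         1.00000000e+00]])}
```

View pics/top0.png

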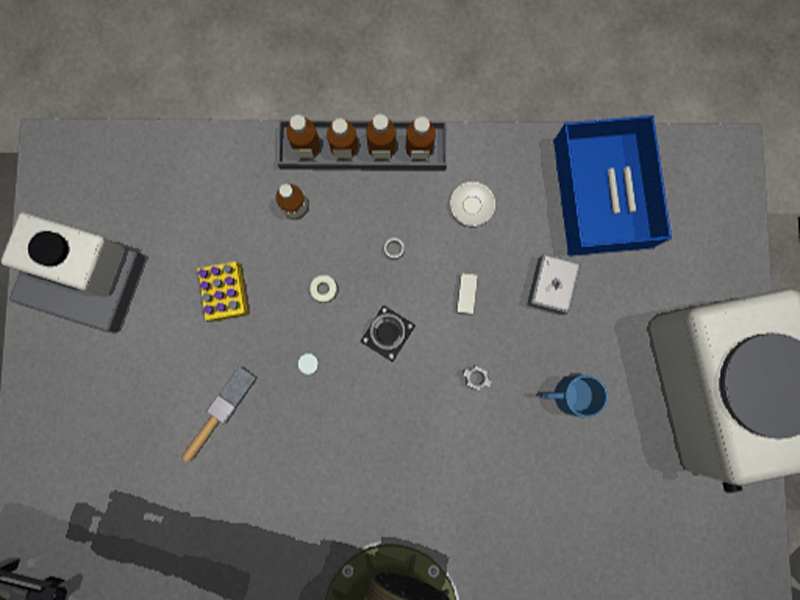

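View pics/side0.png

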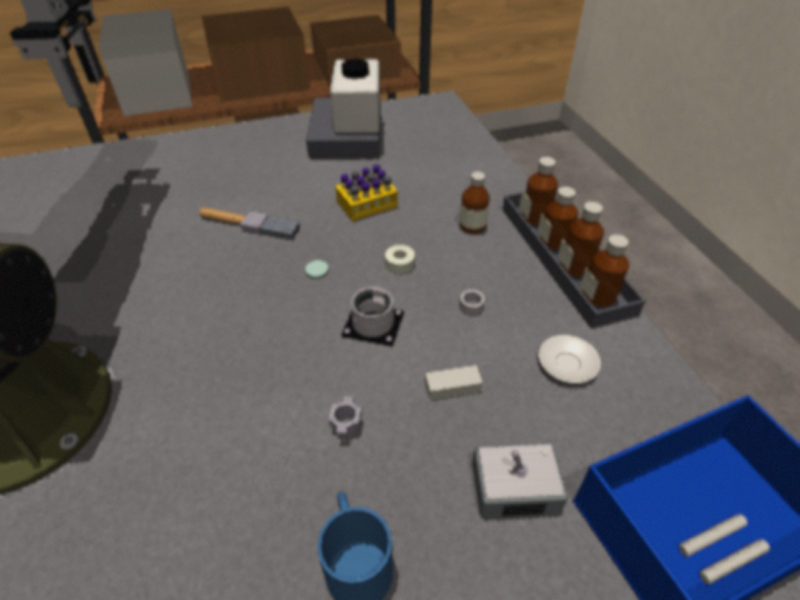

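The top view (pixels in the 800x600 enlargement) shows the barrel at (388,332), disc (308,364), spacer (394,248), ring (476,378), supply (554,284), label roll (323,289), slide box (467,294) and mug (582,396). The side view shows the same layout, with the toggle at (517,462), the barrel at (373,312) and the ring at (345,415).

```bash
cat > h.py <<'E'
from cell import manip, imaging, order
import cv2,numpy as np
from scipy.spatial.transform import Rotation as R
def pose(name,s=None):
    """K, R (cam->world), camera centre"""
    i=imaging.camera_info(name);K=i['K']
    if name=='wrist':
        s=s or manip.read_state()
        Rt=R.from_euler('xyz',s['eef_rot']).as_matrix();M=i['mount']
        return K,Rt@M[:3,:3],Rt@M[:3,3]+np.array(s['eef_pos'])
    Rc=cv2.Rodrigues(i['rvec'])[0]
    return K,Rc.T,-Rc.T@i['tvec']
def rays(P,uv):
    K,Rc,c=P;uv=np.atleast_2d(np.array(uv,float))
    return (np.c_[uv,np.ones(len(uv))]@np.linalg.inv(K).T)@Rc.T
def plane(P,uv,z):
    r=rays(P,uv);return P[2]+r*((z-P[2][2])/r[:,2])[:,None]
def tri(obs):
    A=np.zeros((3,3));b=np.zeros(3)
    for P,uv in obs:
        d=rays(P,uv)[0];d/=np.linalg.norm(d);Q=np.eye(3)-np.outer(d,d);A+=Q;b+=Q@P[2]
    return np.linalg.solve(A,b)
def cloud(P,d):
    v,u=np.mgrid[:384,:512];r=rays(P,np.c_[u.ravel(),v.ravel()])
    return (P[2]+r*d.reshape(-1,1)).reshape(384,512,3)
def proj(P,X):
    q=(np.atleast_2d(X)-P[2])@P[1]@P[0].T;return q[:,:2]/q[:,2:]
def shot(tag):
    s=manip.read_state();P=pose('wrist',s);p,d=imaging.camera('wrist')
    np.savez(f'pics/{tag}.npz',p=p,d=d,K=P[0],R=P[1],c=P[2]);return P,p,d
def load(tag):
    z=np.load(f'pics/{tag}.npz');return (z['K'],z['R'],z['c']),z['p'],z['d']
def totool(target,yaw=None):
    """shift in tool axes from the measured pose to a world target"""
    s=manip.read_state();Rt=R.from_euler('xyz',s['eef_rot']).as_matrix()
    return np.round(Rt.T@(np.array(target)-s['eef_pos']),1),s
E
python3 - <<'E'
from h import *
for n in ['top','side']:
    z=np.load(f'pics/{n}0.npz');P=pose(n);C=cloud(P,z['d']);hgt=C[...,2]
    flat=C[(abs(hgt)<15)&(z['d']>0)];print(n,np.median(flat[:,2]),flat[:,2].std())
    m=((hgt>5)&(hgt<140)&(C[...,0]>200)&(C[...,0]<800)&(abs(C[...,1])<450)).astype(np.uint8)
    k,l,st,ce=cv2.connectedComponentsWithStats(m)
    for i in range(1,k):
        if st[i,4]>25:
            q=C[l==i];print(st[i],np.round(np.median(q,0)),np.round(q.min(0)),np.round(q.max(0)), z['p'][l==i].mean(0).round())
E
```

```text
top -0.006401705594839768 3.1430010498428214
[ 359  114   48   51 1091] [ 730. -382.   22.] [ 668. -450.    5.] [ 800. -335.   96.] [ 28.  59. 112.]
[177 118  20  23 339] [756. 186.  77.] [739. 165.   6.] [790. 216. 121.] [102.  83.  63.]
[288 121  29  25 442] [ 766. -160.   10.] [ 727. -203.    5.] [ 800. -115.   21.] [195. 193. 183.]
[246 152  13  15  82] [679.  -5.  20.] [660. -23.   5.] [704.  13.  26.] [141. 139. 137.]
[338 163  33  39 950] [ 606. -307.   45.] [ 552. -357.    5.] [ 664. -263.   93.] [161. 159. 157.]
[126 167  33  39 959] [590. 317.  42.] [537. 277.   5.] [656. 378.  72.] [143. 123.  66.]
[291 175  15  27 288] [ 590. -144.   25.] [ 552. -165.    5.] [ 630. -124.   31.] [196. 195. 183.]
[198 176  19  18 201] [599. 132.  24.] [575. 104.   5.] [626. 157.  33.] [188. 190. 170.]
[231 196  35  37 621] [513.   6.  11.] [459. -45.   5.] [568.  57.  61.] [73. 72. 73.]
[191 227  13  13 128] [456. 159.   9.] [438. 140.   5.] [474. 177.  18.] [200. 214. 210.]
[117 235  47  61 731] [379. 314.  18.] [274. 258.   5.] [449. 387.  29.] [138. 129. 120.]
[296 234  19  16 130] [ 430
[... 837 characters left out ...]
345 215  38  30 549] [ 768. -149.    9.] [ 729. -200.    5.] [ 800. -113.   16.] [200. 193. 182.]
[272 234  37  21 561] [ 591. -150.   23.] [ 555. -165.    5.] [ 633. -124.   27.] [164. 158. 146.]
[210 254  22  26 368] [ 433. -161.   30.] [ 409. -189.    5.] [ 455. -136.   35.] [110. 103. 107.]
[ 368  273   68   99 2444] [ 681. -375.   57.] [ 672. -450.    5.] [ 800. -334.   90.] [10. 30. 74.]
[ 302  284   62   48 2500] [ 605. -320.   44.] [ 555. -358.    5.] [ 669. -264.   90.] [143. 137. 135.]
[ 203  315   49   69 1882] [ 401. -336.   63.] [ 363. -388.    5.] [ 438. -281.   90.] [36. 56. 76.]
[435 339  23  17 209] [ 776. -440.   15.] [ 755. -448.    7.] [ 800. -431.   20.] [155. 151. 146.]
```

```bash
python3 nudge.py '[[[-40, -29, 7], [0, 0, 0]], [[-81, -58, 14], [0, 0, 0]], [[-122, -87, 21], [0, 0, 0]], [[-163, -116, 28], [0, 0, 0]], [[-204, -145, 36], [0, 0, 0]]]' 60
python3 nudge.py '[[[-40, -29, 7], [0, 0, 0]], [[-81, -58, 14], [0, 0, 0]], [[-122, -87, 21], [0, 0, 0]], [[-163, -116, 28], [0, 0, 0]], [[-202, -145, 39], [0, 0, 0]]]'
python3 nudge.py '[[[0, 0, 0], [0, 0, 0]], [[0, 0, 0], [0, 0, 0]]]'
python3 - <<'E'
from h import *
P,p,d=shot('w_disc');print(manip.read_state()['joints'])
C=cloud(P,d);m=((C[...,2]>4)&(C[...,2]<30)&(np.hypot(C[...,0]-457,C[...,1]-159)<40)).astype(np.uint8)
print(m.sum(),np.median(C[...,2][m>0]))
print(totool([456,159,30])[0])
cv2.imwrite('pics/w_disc.png',p[:,:,::-1])
E
```

```text
clock: 0.6
eef_pos: [291.5, 346.9, 169.6]
eef_rot: [3.142, 0.0, 2.907]
wrist_force: [1.1, 0.8, -0.2]
finger_gap: 60.6
finger_force: 0.0
clock: 1.1
eef_pos: [453.4, 160.3, 131.3]
eef_rot: [3.141, 0.001, 2.907]
wrist_force: [0.6, 1.0, 0.9]
finger_gap: 60.0
finger_force: 0.0
clock: 1.3
eef_pos: [452.2, 161.4, 130.8]
eef_rot: [-3.141, -0.001, 2.905]
wrist_force: [-0.3, 0.7, -0.4]
finger_gap: 60.1
finger_force: 0.0
[ 2.68362608e-01  2.24785631e-01  1.79970083e+00  1.67382315e-04
  1.11771430e+00 -1.06728616e+00]
994 7.718267093944604
[ -4.9  -2.2 101.2]
```

View pics/w_disc.png

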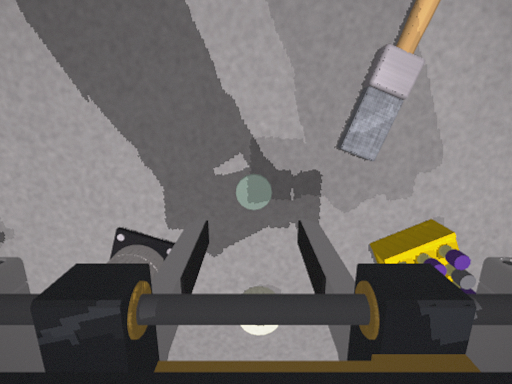

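The wrist view shows the pale green disc at (253,192) between the open fingers, with the brush at upper right and the barrel foot at lower left.

```bash
cat >> h.py <<'E'
def disc_centre(p,box):
    x0,y0,x1,y1=box;q=p[y0:y1,x0:x1].astype(int)
    m=((q[...,1]-q[...,0])>8).astype(np.uint8)
    c=max(cv2.findContours(m,cv2.RETR_EXTERNAL,cv2.CHAIN_APPROX_NONE)[0],key=cv2.contourArea)
    e=cv2.fitEllipse(c);return np.array(e[0])+[x0,y0],e[1]
E
python3 - <<'E'
from h import *
Pw,p,d=load('w_disc');a,ea=disc_centre(p,(220,160,290,225));print(a,ea)
Pt=pose('top');b,eb=disc_centre(np.load('pics/top0.npz')['p'],(180,215,215,250));print(b,eb)
Ps=pose('side');c,ec=disc_centre(np.load('pics/side0.npz')['p'],(185,155,220,185));print(c,ec)
print(tri([(Pw,a),(Pt,b)]),tri([(Pw,a),(Ps,c)]),tri([(Pw,a),(Pt,b),(Ps,c)]))
print('plane9',plane(Pw,a,9),plane(Pt,b,9),plane(Ps,c,9))
X=plane(Pw,a,9)[0];X[2]=2;print(totool(X))
E
```

```text
[253.32276917 191.53128433] (34.75312042236328, 34.83381271362305)
[196.83130074 232.4278717 ] (12.44072437286377, 13.402265548706055)
[202.25104523 171.61770248] (10.73640251159668, 14.183830261230469)
[457.65316738 159.74721541   6.12186143] [457.8432979  160.0354282    6.57647795] [457.67492214 159.74049222   6.78375656]
plane9 [[457.11526935 160.17757302   9.        ]] [[457.35275429 159.128017     9.        ]] [[457.63414264 157.36588534   9.        ]]
(array([ -5.7,  -0.8, 129.2]), {'clock': 1.35, 'joints': array([ 2.68362608e-01,  2.24785631e-01,  1.79970083e+00,  1.67382315e-04,
        1.11771430e+00, -1.06728616e+00]), 'qd': array([ 0.02826121, -0.01451643,  0.00146459, -0.00122133,  0.00084023,
        0.0005065 ]), 'effort': array([-1.91808455e+00, -4.44997287e+01, -3.20589995e+01, -3.43854586e-02,
        4.04244487e-02, -7.75947003e-02]), 'eef_pos': array([451.84217062, 162.2557666 , 131.19791759]), 'eef_rot': array([-3.14143102e+00, -6.05231664e-04,  2.90637173e+00]), 'wrist_force': array([ 0.62927199, -0.29463072,  0.03986167]), 'moment': array([ 0.00812441,  0.00833016, -0.00183246]), 'finger_force': 0.0, 'finger_gap': 59.844890246653684})
```

```bash
python3 nudge.py '[[[-5.5, -1, 40], [0, 0, 0]], [[-5.5, -1, 80], [0, 0, 0]], [[-5.5, -1, 110], [0, 0, 0]], [[-5.5, -1, 126], [0, 0, 0]], [[-5.5, -1, 128], [0, 0, 0]]]'
python3 nudge.py '[[[0, 0, 0], [0, 0, 0]], [[0, 0, 0], [0, 0, 0]], [[0, 0, 0], [0, 0, 0]], [[0, 0, 0], [0, 0, 0]], [[0, 0, 0], [0, 0, 0]]]' 34 15
python3 nudge.py '[[[0, 0, -10], [0, 0, 0]], [[0, 0, -40], [0, 0, 0]], [[0, 0, -80], [0, 0, 0]], [[0, 0, -110], [0, 0, 0]], [[0, 0, -110], [0, 0, 0]]]'
python3 - <<'E'
from h import *
P,p,d=shot('w_held1');print(totool([515,5,110])[0])
cv2.imwrite('pics/w_held1.png',p[:,:,::-1])
E
```

```text
clock: 1.85
eef_pos: [455.7, 160.8, 2.0]
eef_rot: [-3.14, -0.003, 2.909]
wrist_force: [-0.9, -0.5, 0.2]
finger_gap: 60.2
finger_force: 0.0
clock: 2.35
eef_pos: [457.8, 160.2, 4.4]
eef_rot: [3.14, 0.001, 2.907]
wrist_force: [-2.1, 1.7, 7.4]
finger_gap: 39.0
finger_force: 15.0
clock: 2.85
eef_pos: [459.1, 160.2, 117.9]
eef_rot: [3.138, 0.006, 2.907]
wrist_force: [-0.0, 0.3, -0.7]
finger_gap: 39.1
finger_force: 15.0
[ -91.3 -137.5    5.6]
```

View pics/w_held1.png

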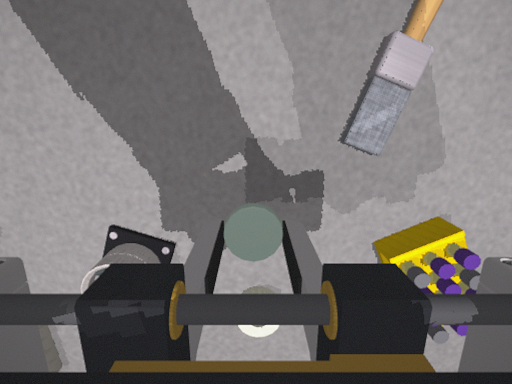

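The disc is held between the fingertips, appearing round at (252,232).

Run:
```python
from h import *
P,p,d=load('w_held1');a,e=disc_centre(p,(215,195,290,270));print(a,e)
s=manip.read_state()
q=p.astype(int);m=np.zeros((384,512),bool);m[195:270,215:290]=((q[...,1]-q[...,0])>8)[195:270,215:290]
m=cv2.erode(m.astype(np.uint8),np.ones((7,7)))>0
C=cloud(P,d)[m];c=C.mean(0);n=np.linalg.svd(C-c)[2][2];print('plane normal',n,'top z',c, 'n px',m.sum(), 'resid',((C-c)@n).std())
X=plane(P,a,c[2])[0];print('disc top centre',X, 'tcp',s['eef_pos'])
Rt=R.from_euler('xyz',s['eef_rot']).as_matrix();print('tool rel',Rt.T@(X-s['eef_pos']))
```

```text
[252.79114151 231.91451263] (56.51753234863281, 58.27897262573242)
plane normal [ 0.84150492 -0.17429681  0.51136102] top z [457.46963526 160.10715785 122.52123524] n px 1998 resid 7.803164210398812
disc top centre [457.30292566 160.16013364 122.52123524] tcp [458.15493854 159.95853053 115.55618385]
tool rel [ 0.84973428  0.01091797 -6.96823816]
```

```bash
python3 nudge.py '[[[-32, -27, -4], [0, 0, 0]], [[-64, -55, -6], [0, 0, 0]], [[-96, -82, -6], [0, 0, 0]], [[-128, -110, -6], [0, 0, 0]], [[-158, -137, -6], [0, 0, 0]]]'
python3 nudge.py '[[[0, 0, 0], [0, 0, 0]], [[0, 0, 0], [0, 0, 0]]]'
python3 - <<'E'
from h import *
P,p,d=shot('w_bar1');print(manip.read_state()['joints'])
C=cloud(P,d);m=(C[...,2]>50)&(C[...,2]<62)&(np.hypot(C[...,0]-515,C[...,1]-5)<45)
print(m.sum(),C[m].mean(0),proj(P,[515,5,56]))
cv2.imwrite('pics/w_bar1.png',p[:,:,::-1])
E
```

```text
clock: 3.4
eef_pos: [579.4, -11.9, 118.3]
eef_rot: [-3.141, -0.002, 2.907]
wrist_force: [-0.0, 0.3, 0.2]
finger_gap: 38.8
finger_force: 15.0
clock: 3.6
eef_pos: [578.5, -10.6, 118.0]
eef_rot: [-3.141, -0.002, 2.905]
wrist_force: [-0.3, -0.2, -0.4]
finger_gap: 39.3
finger_force: 15.0
[-8.03212755e-02  4.46207916e-01  1.53191444e+00  1.32648344e-04
  1.16535339e+00 -1.41618479e+00]
2272 [516.71538635   7.47547517  53.25040931] [[253.76690186 127.66038041]]
```

View pics/w_bar1.png

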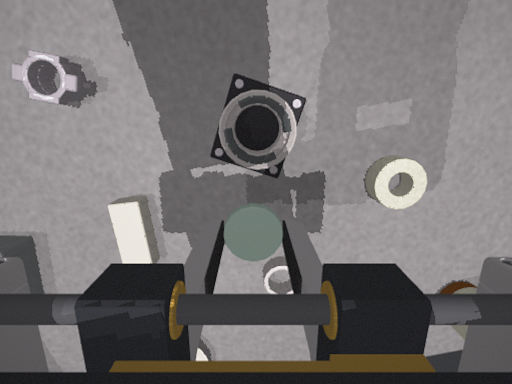

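The wrist view shows the barrel mouth at (257,128) on its black foot, with corners near (235,75), (306,97), (280,178) and (212,156). The ring is at (44,76), the label roll at (398,183) and the slide box at (132,233).

```bash
cat >> h.py <<'E'
def barrel(P,p,d,c0=(515,5)):
    C=cloud(P,d);near=np.hypot(C[...,0]-c0[0],C[...,1]-c0[1])<62
    m=((C[...,2]>49)&(C[...,2]<63)&near).astype(np.uint8)
    m=cv2.morphologyEx(m,cv2.MORPH_OPEN,np.ones((3,3)))
    c=max(cv2.findContours(m,cv2.RETR_EXTERNAL,cv2.CHAIN_APPROX_NONE)[0],key=len)
    X=plane(P,c[:,0].astype(float),56)[:,:2].astype(np.float32)
    (cx,cy),r=cv2.minEnclosingCircle(X);A=np.c_[2*X,np.ones(len(X))];s=np.linalg.lstsq(A,(X**2).sum(1),rcond=None)[0]
    e=cv2.fitEllipse(c)
    f=((p.max(2)<45)&near&(C[...,2]<14)|(m>0)).astype(np.uint8)
    k=((p.max(2)<45)&near).astype(np.uint8);k=cv2.morphologyEx(k,cv2.MORPH_CLOSE,np.ones((9,9)))
    k=max(cv2.findContours(k,cv2.RETR_EXTERNAL,cv2.CHAIN_APPROX_NONE)[0],key=cv2.contourArea)
    F=plane(P,k[:,0].astype(float),8)[:,:2].astype(np.float32);rect=cv2.minAreaRect(F)
    b=cv2.boxPoints(rect);e1=b[1]-b[0];e2=b[2]-b[1];L=e1 if np.linalg.norm(e1)>np.linalg.norm(e2) else e2
    return dict(rim=(s[:2],np.sqrt(s[2]+s[:2]@s[:2])),enc=((cx,cy),r),px=e,foot=rect[0],size=rect[1],ang=np.degrees(np.arctan2(L[1],L[0]))%180)
E
python3 - <<'E'
from h import *
P,p,d=load('w_bar1');r=barrel(P,p,d)
for k in r:print(k,r[k])
z=np.load('pics/top0.npz')
for k,v in barrel(pose('top'),z['p'],z['d']).items(): print('top',k,v)
# bore/threads: brightness around the rim at z=56, r=24
q=cv2.cvtColor(p,cv2.COLOR_RGB2GRAY).astype(np.float32)
for rr in (23.5,25):
    a=np.arange(0,360,10);X=np.c_[r['rim'][0][0]+rr*np.cos(np.radians(a)),r['rim'][0][1]+rr*np.sin(np.radians(a)),0*a+54]
    uv=proj(P,X).astype(np.float32);print(cv2.remap(q,uv[None,:,0],uv[None,:,1],1)[0].astype(int))
P,p,d=load('w_held1');b=cloud(P,d)[215:250,235:270].reshape(-1,3);m=abs(b[:,2]-np.median(b[:,2]))<4
A=np.c_[b[m][:,:2],np.ones(m.sum())];print('disc slope',np.linalg.lstsq(A-[*b[m][:,:2].mean(0),0],b[m][:,2],rcond=None)[0],m.mean())
E
```

```text
rim (array([517.50934859,   7.06737321]), np.float64(31.476582391190973))
enc ((517.5112915039062, 7.091745376586914), 32.064659118652344)
px ((256.9309997558594, 128.73275756835938), (76.62800598144531, 78.3290786743164), 5.523005962371826)
foot (745.1410522460938, -44.636749267578125)
size (578.1416015625, 168.4665069580078)
ang 76.526054
top rim (array([509.12297694,  11.89143378]), np.float64(22.132747074207742))
top enc ((503.68267822265625, 17.592830657958984), 26.773052215576172)
top px ((243.742431640625, 216.6177520751953), (7.822789669036865, 16.67752456665039), 132.89111328125)
top foot (516.4365234375, 6.841053009033203)
top size (72.78384399414062, 81.61011505126953)
top ang 148.18518
[ 50  61  52 111 133 130 144 174  79  81  77  59  60  56  58  57  55  56
  56  56  54 106 106 106 108 106  55  56  55  57  53  53  50  52  53  54]
[ 55  55  52 106 117 134 127 146  82  82  78  59  60  58  59  57  58  58
  59  62  56 105 104 105 106 107  57  57  57  59  51  53  55  53  52  53]
disc slope [5.18508846e-03 2.41357368e-03 1.21195006e+02] 0.9942857142857143
```

```bash
python3 nudge.py '[[[32, 2, 10], [0, 0, 0]], [[63, 3.5, 20], [0, 0, 0]], [[63, 3.5, 28], [0, 0, 0]], [[63, 3.5, 28], [0, 0, 0]], [[63, 3.5, 28], [0, 0, 0]]]'
python3 - <<'E'
from h import *
for i in range(3):
    P,p,d=shot('w_bar2');t,s=totool([518.1,6.9,58.5]);print(t,s['eef_pos'].round(1))
P1,p1,d1=load('w_bar1');r=barrel(P1,p1,d1);q=cv2.cvtColor(p1,cv2.COLOR_RGB2GRAY).astype(np.float32)
a=np.arange(20,110,3)
for o in(0,180):
    X=np.c_[517.5+24*np.cos(np.radians(a+o)),7.1+24*np.sin(np.radians(a+o)),0*a+54];uv=proj(P1,X).astype(np.float32);print(o,list(zip(a.tolist(),cv2.remap(q,uv[None,:,0],uv[None,:,1],1)[0].astype(int).tolist())))
k=((p1.max(2)<50)).astype(np.uint8);k[:,:205]=0;k[:,312:]=0;k[:70]=0;k[185:]=0
n,l,st,_=cv2.connectedComponentsWithStats(cv2.morphologyEx(k,cv2.MORPH_OPEN,np.ones((2,2))));print(st)
k=np.argwhere(k>0)[:,::-1].astype(float);F=plane(P1,k,8)[:,:2].astype(np.float32);print(cv2.minAreaRect(F))
E
```

```text
clock: 4.15
eef_pos: [519.1, 8.3, 91.7]
eef_rot: [3.141, 0.001, 2.908]
wrist_force: [0.6, 0.5, -0.7]
finger_gap: 39.3
finger_force: 15.0
[ 0.9 -1.5 33.3] [519.3   8.1  91.8]
[ 0.9 -1.3 33.2] [519.3   8.   91.7]
[ 0.9 -1.2 33.1] [519.2   7.9  91.6]
0 [(20, 52), (23, 71), (26, 113), (29, 111), (32, 110), (35, 110), (38, 118), (41, 133), (44, 133), (47, 134), (50, 140), (53, 175), (56, 161), (59, 133), (62, 175), (65, 182), (68, 171), (71, 153), (74, 80), (77, 78), (80, 82), (83, 78), (86, 82), (89, 82), (92, 81), (95, 80), (98, 80), (101, 78), (104, 75), (107, 60)]
180 [(20, 57), (23, 76), (26, 110), (29, 105), (32, 105), (35, 106), (38, 107), (41, 105), (44, 105), (47, 107), (50, 106), (53, 105), (56, 106), (59, 108), (62, 107), (65, 108), (68, 108), (71, 105), (74, 62), (77, 55), (80, 56), (83, 54), (86, 56), (89, 58), (92, 55), (95, 55), (98, 54), (101, 55), (104, 57), (107, 55)]
[[     0      0    512    384 194356]
 [   227     75     43     30    426]
 [   236    107     44     44   1524]
 [   212    136     24     29    188]
 [   264    163     20     16    110]
 [   260    171      2      2      4]]
((517.8497924804688, 7.283607482910156), (72.30928039550781, 82.4752426147461), 58.239784240722656)
```

```bash
python3 nudge.py '[[[0.9, -1.2, 20], [0, 0, 0]], [[0.9, -1.2, 31], [0, 0, 0]], [[0.9, -1.2, 33], [0, 0, 0]], [[0.9, -1.2, 33], [0, 0, 0]]]'
python3 nudge.py '[[[0, 0, 0], [0, 0, 0]], [[0, 0, 0], [0, 0, 0]], [[0, 0, 0], [0, 0, 0]], [[0, 0, 0], [0, 0, 0]], [[0, 0, 0], [0, 0, 0]]]' 62 15
python3 nudge.py '[[[0, 0, -30], [0, 0, 0]], [[-25, 0, -55], [0, 0, 0]], [[-61, -14, -60], [0, 0, 0]], [[-61, -14, -60], [0, 0, 0]], [[-61, -14, -60], [0, 0, 0]]]'
python3 - <<'E'
from h import *
P,p,d=shot('w_bar3');a,e=disc_centre(p,(200,70,310,190));print(a,e,plane(P,a,17))
C=cloud(P,d);m=(np.hypot(C[...,0]-517.5,C[...,1]-7)<15);print(np.percentile(C[m][:,2],[5,25,50,75,95]))
cv2.imwrite('pics/w_bar3.png',cv2.resize(p[70:190,190:330,::-1],None,fx=4,fy=4))
E
```

```text
clock: 4.7
eef_pos: [517.6, 6.9, 58.3]
eef_rot: [-3.142, -0.0, 2.907]
wrist_force: [0.2, 0.2, 0.2]
finger_gap: 39.3
finger_force: 15.0
clock: 5.2
eef_pos: [517.5, 6.9, 58.5]
eef_rot: [3.142, 0.0, 2.907]
wrist_force: [-0.6, -0.3, 0.1]
finger_gap: 62.0
finger_force: 0.0
clock: 5.7
eef_pos: [573.3, -21.1, 117.8]
eef_rot: [-3.142, -0.001, 2.906]
wrist_force: [0.3, 0.3, 0.6]
finger_gap: 62.1
finger_force: 0.0
[267.90622711 131.41027069] (40.43063735961914, 40.854408264160156) [[518.14284128   6.48225343  17.        ]]
[14.59739779 15.32467815 15.84457176 16.31574009 16.88975348]
```

```bash
python3 nudge.py '[[[-45, 18, 0], [0, 0, 0]], [[-90, 36, 0], [0, 0, 0]], [[-101, 40.6, 10], [0, 0, 0]], [[-101, 40.6, 10], [0, 0, 0]]]' 62
cat >> h.py <<'E'
def tube(P,p,d,c0,zmin,ztop,rad=40):
    """outer contour of the part near c0 that stands above zmin, cast on z=ztop"""
    C=cloud(P,d);m=((C[...,2]>zmin)&(C[...,2]<ztop+8)&(np.hypot(C[...,0]-c0[0],C[...,1]-c0[1])<rad)).astype(np.uint8)
    m=cv2.morphologyEx(m,cv2.MORPH_OPEN,np.ones((3,3)))
    c=max(cv2.findContours(m,cv2.RETR_EXTERNAL,cv2.CHAIN_APPROX_NONE)[0],key=len)
    (x,y),r=cv2.minEnclosingCircle(plane(P,c[:,0].astype(float),ztop)[:,:2].astype(np.float32))
    return np.array([x,y]),r,cv2.fitEllipse(c),np.percentile(C[...,2][m>0],[50,90]),c
E
python3 - <<'E'
from h import *
P,p,d=shot('w_sp1');r=tube(P,p,d,(681,-5),16,22)[:4];print(*r)
z=np.load('pics/top0.npz');Pt=pose('top');q=tube(Pt,z['p'],z['d'],(681,-5),12,22)[:4];print(*q)
print(tri([(P,r[2][0]),(Pt,q[2][0])]))
print(totool([*r[0],12]))
E
```

```text
clock: 6.15
eef_pos: [680.7, -3.9, 105.8]
eef_rot: [-3.141, -0.004, 2.908]
wrist_force: [-0.6, -0.1, -0.0]
finger_gap: 62.0
finger_force: 0.0
[681.5333252   -3.96764302] 19.954532623291016 ((253.51141357421875, 197.43849182128906), (39.285884857177734, 39.82838821411133), 103.25189971923828) [20.45562752 21.42918668]Traceback (most recent call last):
  File "<stdin>", line 3, in <module>
  File "h.py", line 60, in tube
    c=max(cv2.findContours(m,cv2.RETR_EXTERNAL,cv2.CHAIN_APPROX_NONE)[0],key=len)
ValueError: max() iterable argument is empty
```

```bash
python3 nudge.py '[[[-0.8, 0, 40], [0, 0, 0]], [[-0.8, 0, 75], [0, 0, 0]], [[-0.8, 0, 92], [0, 0, 0]], [[-0.8, 0, 96], [0, 0, 0]], [[-0.8, 0, 96], [0, 0, 0]]]'
python3 nudge.py '[[[0, 0, 0], [0, 0, 0]], [[0, 0, 0], [0, 0, 0]], [[0, 0, 0], [0, 0, 0]], [[0, 0, 0], [0, 0, 0]], [[0, 0, 0], [0, 0, 0]]]' 34 15
python3 nudge.py '[[[0, 0, -10], [0, 0, 0]], [[0, 0, -50], [0, 0, 0]], [[0, 0, -90], [0, 0, 0]], [[0, 0, -100], [0, 0, 0]], [[0, 0, -100], [0, 0, 0]]]'
python3 - <<'E'
from h import *
P,p,d=shot('w_sp2');s=manip.read_state();C=cloud(P,d)
c0=s['eef_pos'][:2]
m=((C[...,2]>110)&(C[...,2]<135)&(np.hypot(C[...,0]-c0[0],C[...,1]-c0[1])<24)).astype(np.uint8)
z=C[...,2][m>0];print(s['eef_pos'],np.percentile(z,[5,25,50,75,90]))
cv2.imwrite('pics/w_sp2.png',np.vstack([p[:,:,::-1],np.dstack([m*255]*3)])[150:450] if 0 else p[:,:,::-1])
E
```

```text
clock: 6.7
eef_pos: [682.1, -5.1, 13.5]
eef_rot: [3.141, 0.001, 2.907]
wrist_force: [0.2, -0.6, -0.2]
finger_gap: 62.1
finger_force: 0.0
clock: 7.2
eef_pos: [682.5, -5.1, 13.3]
eef_rot: [3.141, 0.001, 2.907]
wrist_force: [-1.1, -0.5, 7.0]
finger_gap: 39.9
finger_force: 15.0
clock: 7.7
eef_pos: [682.7, -5.1, 114.5]
eef_rot: [3.141, 0.003, 2.907]
wrist_force: [0.2, -0.3, -0.9]
finger_gap: 39.7
finger_force: 15.0
[681.89097002  -5.0818782  112.281141  ] [111.91370573 118.4584242  121.30583333 122.09116269 123.04323627]
```

View pics/w_sp2.png

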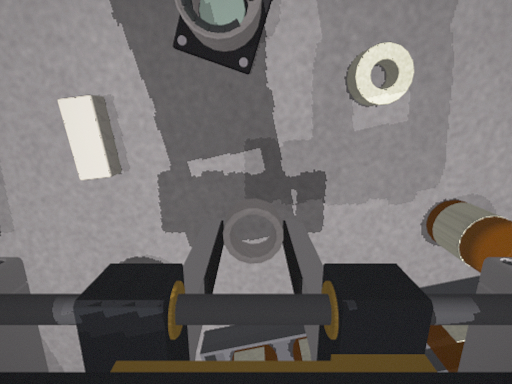

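The spacer is held upright at (253,236), between the fingertips; the barrel, with the disc inside, is at (222,15).

Run:
```python
from h import *
P,p,d=load('w_sp2');C=cloud(P,d)
m=np.zeros((384,512),np.uint8);z=C[...,2];m[200:275,210:296]=((z>116)&(z<127))[200:275,210:296];
g=cv2.cvtColor(p,cv2.COLOR_RGB2GRAY);m[g<70]=0
m=cv2.morphologyEx(m,cv2.MORPH_OPEN,np.ones((3,3)))
c=max(cv2.findContours(m,cv2.RETR_EXTERNAL,cv2.CHAIN_APPROX_NONE)[0],key=len);e=cv2.fitEllipse(c);print(e,cv2.boundingRect(c))
zt=np.percentile(z[m>0],60)
s=manip.read_state();X=plane(P,np.array(e[0]),zt)[0];Rt=R.from_euler('xyz',s['eef_rot']).as_matrix();rel=Rt.T@(X-s['eef_pos']);print(X,s['eef_pos'],'rel',rel)
b=np.array([517.6,7.15,58.5]);t=b-Rt@np.array([rel[0],rel[1],0]);print('tcp target',t,totool([*t[:2],100])[0])
```

```text
((252.6629180908203, 233.64308166503906), (57.75657653808594, 59.831295013427734), 89.42063903808594) (223, 205, 61, 58)
[681.04439861  -5.28522711 121.7143186 ] [681.89097002  -5.0818782  112.281141  ] rel [ 0.77462966 -0.39453737 -9.43330074]
tcp target [518.44515475   7.35352955  58.50012302] [161.9 -25.9  12.3]
```

```bash
python3 nudge.py '[[[42, -7, 0], [0, 0, 0]], [[84, -14, 6], [0, 0, 0]], [[126, -20, 12], [0, 0, 0]], [[162, -26, 17], [0, 0, 0]], [[162, -26, 17], [0, 0, 0]]]'
python3 nudge.py '[[[0, 0, 0], [0, 0, 0]], [[0, 0, 0], [0, 0, 0]]]'
python3 - <<'E'
from h import *
for i in range(3): imaging.camera('wrist');t,s=totool([518.3,7.1,58.5]);print(t,s['eef_pos'])
E
```

```text
clock: 8.25
eef_pos: [513.5, 7.8, 92.7]
eef_rot: [-3.14, -0.007, 2.907]
wrist_force: [-0.0, 0.4, 0.7]
finger_gap: 39.9
finger_force: 15.0
clock: 8.45
eef_pos: [519.1, 7.2, 94.9]
eef_rot: [-3.142, -0.0, 2.907]
wrist_force: [0.5, -0.7, 0.3]
finger_gap: 39.7
finger_force: 15.0
[ 0.8 -0.3 36.4] [519.15954491   7.18216337  94.92063534]
[ 0.7 -0.3 36.4] [519.09831431   7.200175    94.93104827]
[ 0.6 -0.3 36.5] [518.9945092    7.21604957  94.99321265]
```

```bash
python3 nudge.py '[[[0.8, -0.3, 15], [0, 0, 0]], [[0.8, -0.3, 25], [0, 0, 0]], [[0.8, -0.3, 32], [0, 0, 0]], [[0.8, -0.3, 36], [0, 0, 0]], [[0.8, -0.3, 36], [0, 0, 0]]]'
python3 nudge.py '[[[0, 0, 0], [0, 0, 0]], [[0, 0, 0], [0, 0, 0]], [[0, 0, 0], [0, 0, 0]], [[0, 0, 0], [0, 0, 0]], [[0, 0, 0], [0, 0, 0]]]' 62 15
python3 nudge.py '[[[0, 0, -30], [0, 0, 0]], [[-25, 0, -55], [0, 0, 0]], [[-61, -14, -60], [0, 0, 0]], [[-61, -14, -60], [0, 0, 0]], [[-61, -14, -60], [0, 0, 0]]]'
python3 - <<'E'
from h import *
P,p,d=shot('w_bar4')
C=cloud(P,d);rr=np.hypot(C[...,0]-517.5,C[...,1]-7)
for a,b in((0,12),(15.5,19)):
    m=(rr>a)&(rr<b);print(np.percentile(C[m][:,2],[5,25,50,75,95]))
cv2.imwrite('pics/w_bar4.png',cv2.resize(p[60:200,30:330,::-1],None,fx=2.6,fy=2.6,interpolation=cv2.INTER_CUBIC))
E
```

```text
clock: 9.1
eef_pos: [517.5, 7.2, 58.9]
eef_rot: [-3.141, -0.001, 2.907]
wrist_force: [-0.8, -0.4, -0.3]
finger_gap: 39.8
finger_force: 15.0
clock: 9.6
eef_pos: [517.6, 7.2, 59.5]
eef_rot: [3.142, 0.0, 2.907]
wrist_force: [0.8, 0.2, 0.3]
finger_gap: 61.8
finger_force: 0.0
clock: 10.1
eef_pos: [573.4, -20.8, 118.8]
eef_rot: [-3.142, -0.001, 2.906]
wrist_force: [-0.3, -0.4, -1.7]
finger_gap: 61.9
finger_force: 0.0
[14.66712312 15.31321827 15.82030033 16.24253447 16.79304789]
[15.96732724 36.09152515 37.35898059 37.96355749 38.7094856 ]
```

View pics/w_bar4.png

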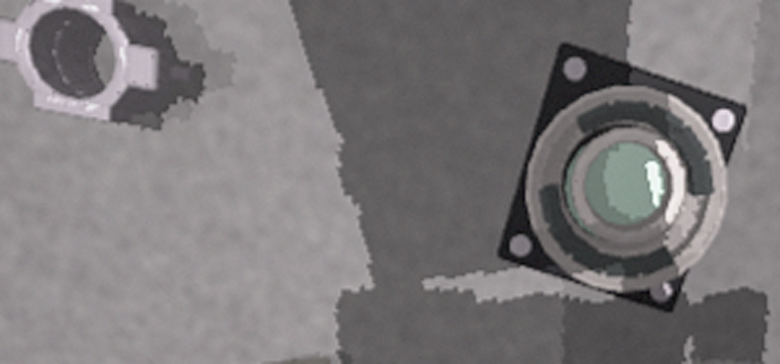

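The spacer is seated with the disc visible through it (crop (625,185)). The ring is at crop (75,45), its ears running from (5,35) to (145,65).

```bash
python3 nudge.py '[[[21, -34, 0], [0, 0, 0.15]], [[42, -68, 0], [0, 0, 0.3]], [[63, -102, 0], [0, 0, 0.45]], [[84, -136, 0], [0, 0, 0.6]], [[104.5, -170, 0], [0, 0, 0.75]]]' 60
python3 nudge.py '[[[0, 0, 0], [0, 0, 0.15]], [[0, 0, 0], [0, 0, 0.3]], [[0, 0, 0], [0, 0, 0.45]], [[0, 0, 0], [0, 0, 0.6]], [[0, 0, 0], [0, 0, 0.75]]]'
python3 nudge.py '[[[0, 0, 0], [0, 0, 0.15]], [[0, 0, 0], [0, 0, 0.28]], [[0, 0, 0], [0, 0, 0.28]], [[0, 0, 0], [0, 0, 0.28]]]'
python3 - <<'E'
from h import *
P,p,d=shot('w_ring1');s=manip.read_state();print(s['eef_pos'],s['eef_rot'],s['joints'])
c,r,e,z,k=tube(P,p,d,(432,-162),27,34,40);print(c,r,e,z)
X=plane(P,k[:,0].astype(float),34)[:,:2].astype(np.float32);rc=cv2.minAreaRect(X);print(rc)
cv2.imwrite('pics/w_ring1.png',cv2.resize(p[110:290,150:360,::-1],None,fx=3,fy=3))
E
```

```text
clock: 10.65
eef_pos: [430.5, -161.6, 119.0]
eef_rot: [-3.141, -0.001, 2.151]
wrist_force: [0.3, -0.3, -0.5]
finger_gap: 60.1
finger_force: 0.0
clock: 11.15
eef_pos: [431.7, -160.8, 119.1]
eef_rot: [-3.141, -0.0, 1.401]
wrist_force: [0.2, -0.0, -0.5]
finger_gap: 60.5
finger_force: 0.0
clock: 11.55
eef_pos: [432.1, -161.2, 119.2]
eef_rot: [-3.141, -0.0, 1.131]
wrist_force: [0.1, 0.8, -0.2]
finger_gap: 59.9
finger_force: 0.0
[ 432.17826029 -161.26661389  119.2548605 ] [-3.14135611e+00 -2.34009844e-05  1.13080652e+00] [-4.36587434e-01  2.00556945e-01  1.86107799e+00  2.74425162e-05
  1.08019418e+00  3.38943309e-03]
[ 432.2255249  -160.25627136] 27.944456100463867 ((252.58421325683594, 194.4177703857422), (41.15436553955078, 51.219215393066406), 0.29850733280181885) [32.59698245 33.54320012]
((432.35211181640625, -160.21115112304688), (46.021278381347656, 46.89031982421875), 19.60429573059082)
```

View pics/w_ring1.png

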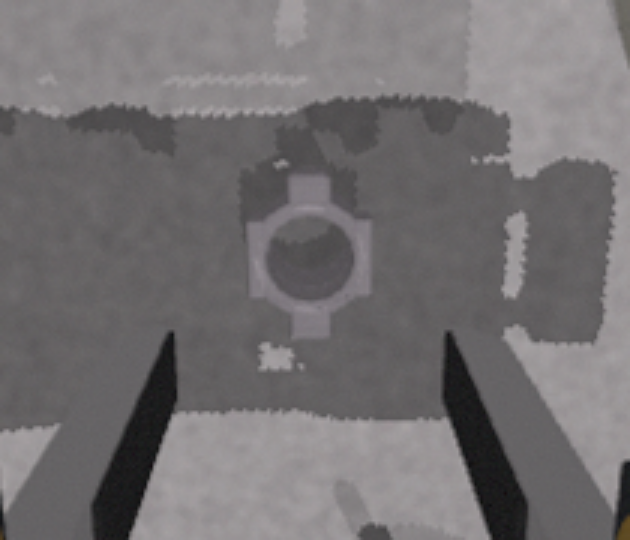

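The ring is centred at crop (310,258), with its ears vertical in the picture; its flats already face the fingers.

```bash
python3 nudge.py '[[[1, -0.2, 40], [0, 0, 0]], [[1, -0.2, 75], [0, 0, 0]], [[1, -0.2, 94], [0, 0, 0]], [[1, -0.2, 97.5], [0, 0, 0]], [[1, -0.2, 97.5], [0, 0, 0]]]'
python3 nudge.py '[[[0, 0, 0], [0, 0, 0]], [[0, 0, 0], [0, 0, 0]], [[0, 0, 0], [0, 0, 0]], [[0, 0, 0], [0, 0, 0]], [[0, 0, 0], [0, 0, 0]]]' 34 50
python3 nudge.py '[[[0, 0, -10], [0, 0, 0]], [[0, 0, -50], [0, 0, 0]], [[0, 0, -90], [0, 0, 0]], [[0, 0, -100], [0, 0, 0]], [[0, 0, -100], [0, 0, 0]]]'
python3 - <<'E'
from h import *
P,p,d=shot('w_ring2');s=manip.read_state();print(s['eef_pos'],s['eef_rot'])
c0=s['eef_pos'][:2];C=cloud(P,d);z=C[...,2]
m=((z>s['eef_pos'][2]+6)&(z<s['eef_pos'][2]+20)&(np.hypot(C[...,0]-c0[0],C[...,1]-c0[1])<32)&(p.mean(2)>60)).astype(np.uint8)
m=cv2.morphologyEx(m,cv2.MORPH_OPEN,np.ones((3,3)));k=max(cv2.findContours(m,cv2.RETR_EXTERNAL,cv2.CHAIN_APPROX_NONE)[0],key=len)
zt=np.percentile(z[m>0],70);X=plane(P,k[:,0].astype(float),zt)
Rt=R.from_euler('xyz',s['eef_rot']).as_matrix();L=(X-s['eef_pos'])@Rt;print('ztop rel',zt-s['eef_pos'][2],L.min(0),L.max(0),(L.min(0)+L.max(0))/2)
cv2.imwrite('pics/w_ring2.png',cv2.resize(p[150:330,150:360,::-1],None,fx=3,fy=3))
E
```

```text
clock: 12.1
eef_pos: [432.6, -160.6, 22.0]
eef_rot: [-3.141, 0.0, 1.128]
wrist_force: [0.4, -0.1, 0.9]
finger_gap: 60.5
finger_force: 0.0
clock: 12.6
eef_pos: [433.1, -160.8, 22.6]
eef_rot: [3.14, -0.0, 1.127]
wrist_force: [-1.3, 1.3, 6.6]
finger_gap: 39.4
finger_force: 50.0
clock: 13.1
eef_pos: [433.3, -160.9, 123.4]
eef_rot: [3.138, 0.0, 1.127]
wrist_force: [0.1, 0.8, -1.1]
finger_gap: 39.7
finger_force: 50.0
[ 432.61441006 -160.60293607  121.83768508] [3.14094076e+00 2.49920377e-05 1.12686993e+00]
ztop rel 11.92075491309258 [-27.39786477 -18.88444807 -11.93329339] [ 28.26665827  21.24174835 -11.90664291] [  0.43439675   1.17865014 -11.91996815]
```

View pics/w_ring2.png

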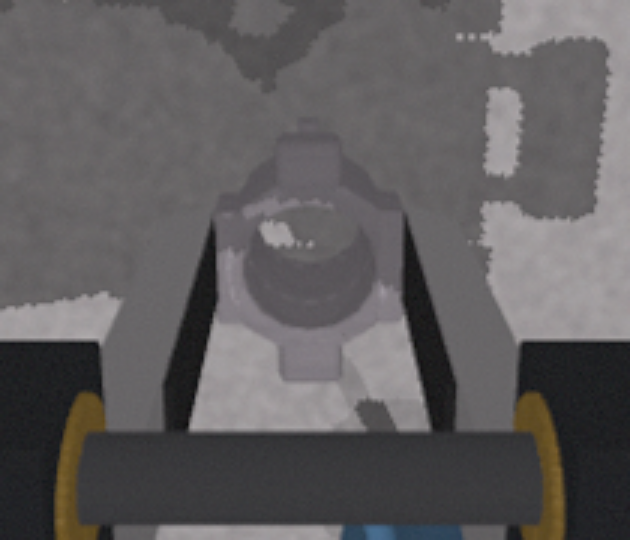

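The ring is held upright and square by its flats, at crop (310,255).

```bash
python3 nudge.py '[[[42, -5, 0], [0, 0, 0.1]], [[84, -10, 0], [0, 0, 0.2]], [[126, -14.5, 0], [0, 0, 0.285]], [[126, -14.5, 0], [0, 0, 0.285]], [[126, -14.5, 0], [0, 0, 0.285]]]'
python3 - <<'E'
from h import *
for i in range(2): P,p,d=shot('w_bar5')
s=manip.read_state();print(s['eef_pos'],s['eef_rot'],s['joints'])
b=barrel(P,p,d);print(b['rim'],b['enc'])
q=cv2.cvtColor(p,cv2.COLOR_RGB2GRAY).astype(np.float32);c=b['enc'][0]
for o in(0,180):
    a=np.arange(14,86,3);X=np.c_[c[0]+24*np.cos(np.radians(a+o)),c[1]+24*np.sin(np.radians(a+o)),0*a+54];uv=proj(P,X).astype(np.float32);print(o,list(zip(a.tolist(),cv2.remap(q,uv[None,:,0],uv[None,:,1],1)[0].astype(int).tolist())))
Rt=R.from_euler('xyz',s['eef_rot']).as_matrix();t=np.array([*c,56])-Rt@[.43,0,0];t[2]=100;print(t,totool(t)[0],'drz',s['eef_rot'][2]-.842)
cv2.imwrite('pics/w_bar5.png',p[:,:,::-1])
E
```

```text
clock: 13.65
eef_pos: [473.0, -40.1, 120.2]
eef_rot: [-3.139, 0.002, 0.845]
wrist_force: [0.3, 0.1, -0.2]
finger_gap: 39.8
finger_force: 50.0
[473.06392998 -41.33191402 120.84839754] [-3.14013572e+00  1.13762761e-03  8.42244872e-01] [-1.64196235e-01  2.28082806e-01  1.82273131e+00 -2.04935992e-04
  1.09261804e+00  5.64450520e-01]
(array([518.02418412,   7.70406425]), np.float64(31.564165271725496)) ((518.0857543945312, 7.703248977661133), 32.08202362060547)
0 [(14, 77), (17, 77), (20, 77), (23, 118), (26, 159), (29, 156), (32, 153), (35, 170), (38, 175), (41, 175), (44, 172), (47, 175), (50, 171), (53, 175), (56, 170), (59, 165), (62, 176), (65, 173), (68, 168), (71, 172), (74, 101), (77, 75), (80, 78), (83, 76)]
180 [(14, 72), (17, 71), (20, 68), (23, 56), (26, 105), (29, 109), (32, 108), (35, 111), (38, 110), (41, 109), (44, 109), (47, 109), (50, 109), (53, 109), (56, 110), (59, 109), (62, 109), (65, 109), (68, 110), (71, 108), (74, 66), (77, 53), (80, 52), (83, 49)]
[517.79946509   7.38240915 100.        ] [66.2  1.  20.8] drz 0.0002448718068476241
```

```bash
python3 nudge.py '[[[33, 0.5, 10], [0, 0, 0]], [[66, 1, 20], [0, 0, 0]], [[66, 1, 20], [0, 0, 0]], [[66, 1, 20], [0, 0, 0]], [[66, 1, 20], [0, 0, 0]]]'
python3 - <<'E'
from h import *
E=[]
for i in range(5): imaging.camera('wrist');s=manip.read_state();E.append(np.r_[s['eef_pos'],s['eef_rot']])
E=np.array(E);print(E.round(2));m=E[:,:3].mean(0);y=E[:,5].mean()
Rt=R.from_euler('xyz',[np.pi,0,y]).as_matrix();print(Rt.T@(np.array([517.6,7.3,61])-m),y)
E
```

```text
clock: 14.25
eef_pos: [518.0, 6.8, 101.9]
eef_rot: [-3.141, 0.0, 0.841]
wrist_force: [-0.9, -0.3, -0.9]
finger_gap: 39.2
finger_force: 50.0
[[518.09   6.84 102.05   3.14  -0.     0.84]
 [518.18   6.95 102.16   3.14  -0.     0.84]
 [518.24   7.12 102.19   3.14  -0.     0.84]
 [518.3    7.3  102.19   3.14  -0.     0.84]
 [518.36   7.45 102.14   3.14  -0.     0.84]]
[-0.29994622 -0.58270554 41.14762746] 0.8408482189574515
```

```bash
python3 nudge.py '[[[-0.2, -0.3, 12], [0, 0, 0]], [[-0.2, -0.3, 22], [0, 0, 0]], [[-0.2, -0.3, 30], [0, 0, 0]], [[-0.2, -0.3, 35], [0, 0, 0]], [[-0.2, -0.3, 38], [0, 0, 0]]]'
python3 nudge.py '[[[0, 0, 0.5], [0, 0, 0]], [[0, 0, 1], [0, 0, 0]], [[0, 0, 1.5], [0, 0, 0]], [[0, 0, 1.5], [0, 0, 0]]]'
```

```text
clock: 15.0
eef_pos: [517.9, 8.0, 63.1]
eef_rot: [-3.141, 0.001, 0.842]
wrist_force: [0.2, -0.9, -1.1]
finger_gap: 39.6
finger_force: 50.0
clock: 15.4
eef_pos: [518.2, 8.0, 62.5]
eef_rot: [3.141, -0.0, 0.842]
wrist_force: [-0.3, 0.4, -1.1]
finger_gap: 39.6
finger_force: 50.0
```

```bash
python3 nudge.py '[[[0, 0, 0.5], [0, 0, 0]], [[0, 0, 1], [0, 0, 0]], [[0, 0, 1], [0, 0, 0]]]'
python3 nudge.py '[[[0, 0, 0.5], [0, 0, 0]], [[0, 0, 1], [0, 0, 0]], [[0, 0, 1], [0, 0, 0]]]'
```

```text
clock: 15.7
eef_pos: [518.3, 8.0, 61.7]
eef_rot: [3.141, -0.0, 0.842]
wrist_force: [-0.9, -0.8, 2.8]
finger_gap: 39.6
finger_force: 50.0
clock: 16.0
eef_pos: [518.5, 8.0, 61.5]
eef_rot: [3.141, -0.001, 0.842]
wrist_force: [-5.6, 1.0, 14.4]
finger_gap: 39.4
finger_force: 50.0
```

```bash
python3 nudge.py '[[[0, 0, -0.4], [0, 0, 0.1]], [[0, 0, -0.4], [0, 0, 0.2]], [[0, 0, -0.4], [0, 0, 0.3]], [[0, 0, -0.4], [0, 0, 0.4]], [[0, 0, -0.4], [0, 0, 0.5]]]'
python3 nudge.py '[[[0, 0, 0], [0, 0, 0.1]], [[0, 0, 0], [0, 0, 0.2]], [[0, 0, 0], [0, 0, 0.3]], [[0, 0, 0], [0, 0, 0.4]], [[0, 0, 0], [0, 0, 0.4]]]'
python3 -c "
from h import *
s=manip.read_state();print(s['eef_rot'],s['moment'],s['wrist_force'],s['joints'])"
```

```text
clock: 16.5
eef_pos: [518.9, 7.9, 61.6]
eef_rot: [3.141, -0.002, 0.338]
wrist_force: [0.3, -0.3, 8.0]
finger_gap: 38.9
finger_force: 50.0
clock: 17.0
eef_pos: [518.9, 7.9, 61.6]
eef_rot: [3.142, -0.002, -0.062]
wrist_force: [0.7, -0.9, 8.6]
finger_gap: 39.6
finger_force: 50.0
[ 3.14157786e+00 -2.13538120e-03 -6.18783992e-02] [-0.06641433  0.13598752 -0.04472075] [ 0.65958732 -0.87301721  8.58442004] [-5.53475342e-02  4.00281090e-01  1.75107201e+00 -3.44214091e-05
  9.88104315e-01  1.57734612e+00]
```

```bash
python3 nudge.py '[[[0, 0, 0], [0, 0, 0.1]], [[0, 0, 0], [0, 0, 0.2]], [[0, 0, 0], [0, 0, 0.3]], [[0, 0, 0], [0, 0, 0.36]], [[0, 0, 0], [0, 0, 0.42]]]'
python3 -c "
from h import *
s=manip.read_state();print(s['moment'])"
python3 nudge.py '[[[0, 0, 0], [0, 0, 0.04]], [[0, 0, 0], [0, 0, 0.07]], [[0, 0, 0], [0, 0, 0.07]], [[0, 0, 0], [0, 0, 0.07]]]'
python3 -c "
from h import *
s=manip.read_state();print(s['eef_rot'],s['moment'],s['wrist_force'],s['joints'])"
```

```text
clock: 17.5
eef_pos: [518.8, 7.9, 61.6]
eef_rot: [-3.141, -0.002, -0.481]
wrist_force: [0.9, 0.1, 7.9]
finger_gap: 39.9
finger_force: 50.0
[-0.01667339  0.16820029  0.13403527]
clock: 17.9
eef_pos: [518.7, 7.8, 61.5]
eef_rot: [-3.141, -0.002, -0.548]
wrist_force: [-1.1, -0.9, 8.6]
finger_gap: 39.4
finger_force: 50.0
[-3.14097688e+00 -1.70720405e-03 -5.48196798e-01] [-0.18004672  0.28274364  0.00109832] [-1.12617719 -0.93996245  8.64669364] [-5.54058376e-02  4.00268197e-01  1.75119800e+00 -3.17497379e-04
  9.88331094e-01  2.06376117e+00]
```

```bash
for i in 1 2; do python3 nudge.py '[[[0, 0, 0], [0, 0, 0.02]], [[0, 0, 0], [0, 0, 0.04]], [[0, 0, 0], [0, 0, 0.04]]]' | grep -E "rot|force|gap"
python3 -c "
from h import *
s=manip.read_state();print(s['eef_rot'],s['moment'],s['effort'][5])"; done
```

```text
eef_rot: [3.142, -0.002, -0.588]
wrist_force: [-1.1, -2.2, 8.4]
finger_gap: 39.2
finger_force: 50.1
[ 3.14155012e+00 -1.61295152e-03 -5.88258637e-01] [-0.63650184  0.60104812  0.35119158] 0.6576056219637394
eef_rot: [3.141, -0.002, -0.627]
wrist_force: [-1.5, -4.4, 9.3]
finger_gap: 39.5
finger_force: 50.4
[ 3.14118505e+00 -1.70527163e-03 -6.27367587e-01] [-0.77562251  0.70487222  0.88121395] 1.2271690741181374
```

```bash
python3 nudge.py '[[[0, 0, 0], [0, 0, 0.02]], [[0, 0, 0], [0, 0, 0.03]], [[0, 0, 0], [0, 0, 0.03]]]' | grep -E "rot|force|gap"
python3 -c "
from h import *
s=manip.read_state();print(s['eef_rot'],s['moment'],s['effort'][5])"
python3 nudge.py '[[[0, 0, 0], [0, 0, -0.05]], [[0, 0, 0], [0, 0, -0.06]], [[0, 0, 0], [0, 0, -0.06]]]'| grep -E "rot|force|gap"
python3 -c "
from h import *
s=manip.read_state();print(s['eef_rot'],s['moment'],s['effort'][5])"
python3 nudge.py '[[[0, 0, 0], [0, 0, 0]], [[0, 0, 0], [0, 0, 0]], [[0, 0, 0], [0, 0, 0]], [[0, 0, 0], [0, 0, 0]]]' 60 20
python3 nudge.py '[[[0, 0, -25], [0, 0, 0]], [[-30, 0, -50], [0, 0, 0]], [[-65, 0, -60], [0, 0, 0]], [[-65, 0, -60], [0, 0, 0]], [[-65, 0, -60], [0, 0, 0]]]'
python3 - <<'E'
from h import *
P,p,d=shot('w_done');s=manip.read_state()
C=cloud(P,d);z=C[...,2];rr=np.hypot(C[...,0]-518,C[...,1]-7.5)
m=((z>67)&(z<80)&(rr<36)).astype(np.uint8);m=cv2.morphologyEx(m,cv2.MORPH_OPEN,np.ones((3,3)))
k=max(cv2.findContours(m,cv2.RETR_EXTERNAL,cv2.CHAIN_APPROX_NONE)[0],key=len);X=plane(P,k[:,0].astype(float),73)[:,:2]
c=X.min(0)/2+X.max(0)/2;(cx,cy),r=cv2.minEnclosingCircle(X.astype(np.float32));v=X-[cx,cy];f=np.hypot(*v.T)>25
a=np.degrees(np.arctan2(v[f][:,1],v[f][:,0]));ang=np.degrees(np.angle(np.exp(2j*np.radians(a)).mean()))/2
print('ring c',cx,cy,r,'ear angle',ang,'z',np.percentile(z[m>0],[50,90]),s['eef_pos'],s['joints'][5])
Xt=plane(P,np.array([[256,192]]),73)
cv2.imwrite('pics/w_done.png',cv2.resize(p[50:230,150:360,::-1],None,fx=3,fy=3))
E
```

```text
eef_rot: [3.141, -0.002, -0.656]
wrist_force: [-3.5, -3.3, 10.3]
finger_gap: 39.6
finger_force: 50.8
[ 3.14108959e+00 -1.91134510e-03 -6.56300561e-01] [-0.79884754  0.67575024  1.37687283] 1.5350626409053802
eef_rot: [3.141, -0.002, -0.597]
wrist_force: [-2.2, -3.0, 9.9]
finger_gap: 39.8
finger_force: 50.1
[ 3.14148226e+00 -1.53667807e-03 -5.97187440e-01] [-0.62799663  0.67498431  0.34775442] 0.14323193114250898
clock: 19.5
eef_pos: [518.0, 8.0, 60.6]
eef_rot: [3.141, 0.0, -0.598]
wrist_force: [0.8, 0.3, -0.7]
finger_gap: 59.7
finger_force: 0.0
clock: 20.0
eef_pos: [464.5, 44.8, 121.1]
eef_rot: [-3.141, -0.001, -0.597]
wrist_force: [-0.0, -0.3, -0.5]
finger_gap: 59.6
finger_force: 0.0
ring c 518.35791015625 7.054622650146484 27.836524963378906 ear angle -31.740480840293063 z [71.58492355 72.52490524] [464.70186951  44.47075907 120.69816609] 2.1857694574113884
```

View pics/w_done.png

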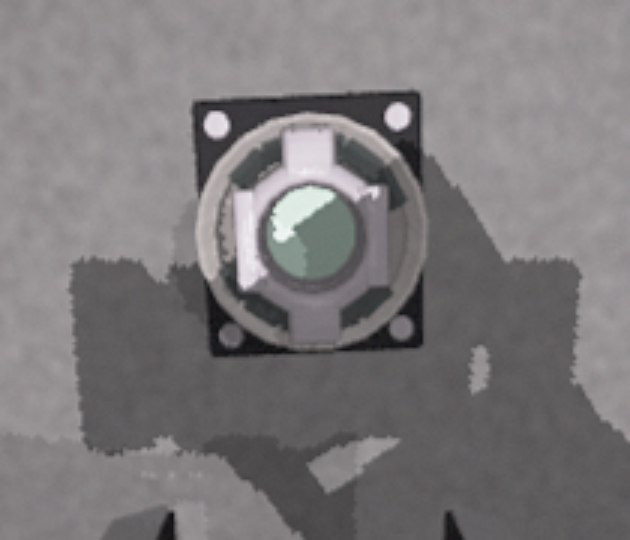

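The ring sits in the barrel with its ears along the foot's long axis at -31.74° (barrel x is -31.75°), so it is at its stop. Next I look at the switch.

```bash
python3 nudge.py '[[[32, 27, -20], [0, 0, 0]], [[64, 54, -40], [0, 0, 0]], [[96, 80, -55], [0, 0, 0]], [[128, 107, -70], [0, 0, 0]], [[160, 134, -70], [0, 0, 0]]]' 2
python3 nudge.py '[[[32, 27, 0], [0, 0, 0]], [[64, 54, 0], [0, 0, 0]], [[96, 80, 0], [0, 0, 0]], [[96, 80, 0], [0, 0, 0]], [[96, 80, 0], [0, 0, 0]]]'
python3 - <<'E'
from h import *
P,p,d=shot('w_sup');s=manip.read_state();print(s['eef_pos'],s['eef_rot'],s['joints'])
C=cloud(P,d);z=C[...,2];near=np.hypot(C[...,0]-605,C[...,1]+310)<85
m=((z>39)&(z<50)&near).astype(np.uint8);m=cv2.morphologyEx(m,cv2.MORPH_OPEN,np.ones((3,3)))
k=max(cv2.findContours(m,cv2.RETR_EXTERNAL,cv2.CHAIN_APPROX_NONE)[0],key=len);X=plane(P,k[:,0].astype(float),45)[:,:2].astype(np.float32)
r=cv2.minAreaRect(X);print('box',r)
b=cv2.boxPoints(r);print(b)
t=(z>72)&(z<100)&(np.hypot(C[...,0]-r[0][0],C[...,1]-r[0][1])<30);print('tip',t.sum(),np.median(C[t],0),C[t].min(0),C[t].max(0))
cv2.imwrite('pics/w_sup.png',p[:,:,::-1])
E
```

```text
clock: 20.55
eef_pos: [522.3, -159.1, 192.1]
eef_rot: [-3.141, -0.002, -0.599]
wrist_force: [-0.6, 0.7, 0.0]
finger_gap: 23.4
finger_force: 0.0
clock: 21.05
eef_pos: [555.2, -277.4, 189.2]
eef_rot: [3.142, 0.002, -0.6]
wrist_force: [-0.2, 1.0, -0.5]
finger_gap: 2.2
finger_force: 0.0
[ 555.21118412 -276.41386354  189.7374043 ] [-3.14156679e+00  1.53173769e-03 -5.98754400e-01] [-5.21038531e-01  4.70253334e-01  1.32384203e+00  1.48338559e-04
  1.34902240e+00  1.64847948e+00]
box ((612.640380859375, -311.6376647949219), (73.79483795166016, 98.31841278076172), 75.24686431884766)
[[ 555.70575 -334.8    ]
 [ 650.7828  -359.83728]
 [ 669.575   -288.47534]
 [ 574.498   -263.43805]]
tip 109 [ 603.33344731 -309.18929769   87.15256041] [ 596.71864358 -313.7015429    72.782377  ] [ 609.3062959  -304.71410781   90.71602929]
```

View pics/w_sup.png

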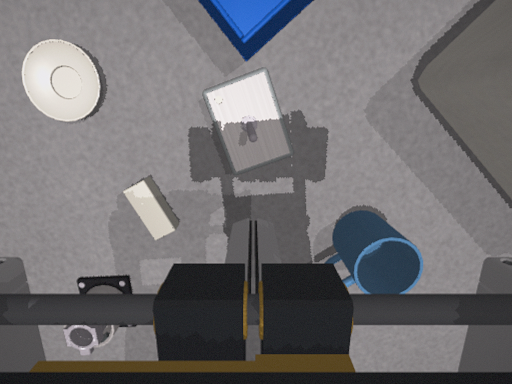

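The wrist view shows the supply box at (249,121), with its toggle tip at (250,130) leaning toward the robot side. So I push it along box +x (angle -14.8°).

```bash
python3 nudge.py '[[[12, 5, 20], [0, 0, -0.12]], [[24.5, 11.2, 40], [0, 0, -0.24]], [[24.5, 11.2, 60], [0, 0, -0.34]], [[24.5, 11.2, 60], [0, 0, -0.34]], [[24.5, 11.2, 60], [0, 0, -0.34]]]' 0
python3 - <<'E'
from h import *
P,p,d=shot('w_tog');s=manip.read_state();print(s['eef_pos'],s['eef_rot'])
C=cloud(P,d);z=C[...,2];Rt=R.from_euler('xyz',s['eef_rot']).as_matrix()
t=(z>80)&(z<96)&(np.hypot(C[...,0]-605,C[...,1]+310)<30);L=(C[t]-s['eef_pos'])@Rt
print('tip in tool',t.sum(),np.median(L,0),L.min(0),L.max(0), 'expected',(np.array([600.7,-308.5,86.8])-s['eef_pos'])@Rt,'centre',(np.array([612.6,-311.6,53])-s['eef_pos'])@Rt)
E
```

```text
clock: 21.6
eef_pos: [569.5, -298.7, 131.4]
eef_rot: [3.142, -0.0, -0.26]
wrist_force: [0.5, -0.3, 0.9]
finger_gap: 0.5
finger_force: 0.0
[ 569.78819209 -298.97624735  132.14946435] [ 3.14119810e+00 -1.42510482e-03 -2.60197676e-01]
tip in tool 128 [34.02502365  1.20421083 44.74458272] [28.82192572 -2.81599796 41.42199886] [38.80960901  5.21508972 52.15800119] expected [32.25682023  1.23253443 45.39596962] centre [44.50561688  1.15331128 79.21343114]
```

```bash
python3 nudge.py '[[[0, 1.2, 25], [0, 0, 0]], [[0, 1.2, 45], [0, 0, 0]], [[0, 1.2, 51], [0, 0, 0]], [[0, 1.2, 51], [0, 0, 0]]]'
python3 nudge.py '[[[10, 0, 0], [0, 0, 0]], [[18, 0, 0], [0, 0, 0]], [[25, 0, 0], [0, 0, 0]], [[30, 0, 0], [0, 0, 0]], [[35, 0, 0], [0, 0, 0]]]'
python3 nudge.py '[[[4, 0, 0], [0, 0, 0]], [[5, 0, 0], [0, 0, 0]], [[5, 0, 0], [0, 0, 0]]]'
python3 nudge.py '[[[-20, 0, 0], [0, 0, 0]], [[-50, 0, -20], [0, 0, 0]], [[-60, 0, -60], [0, 0, 0]], [[-60, 0, -60], [0, 0, 0]], [[-60, 0, -60], [0, 0, 0]]]'
python3 - <<'E'
from h import *
P,p,d=shot('w_tog2');C=cloud(P,d);z=C[...,2]
t=(z>78)&(z<96)&(np.hypot(C[...,0]-612,C[...,1]+311)<35);v=C[t]-[612.6,-311.6,0];print(t.sum(),'s:',np.percentile(v@[.967,-.255,0],[5,50,95]),np.median(C[t],0))
# whole scene check, top camera, against the first picture
p,d=imaging.camera('top');z0=np.load('pics/top0.npz');df=(cv2.absdiff(p,z0['p']).max(2)>60).astype(np.uint8)
n,l,st,ce=cv2.connectedComponentsWithStats(cv2.morphologyEx(df,cv2.MORPH_OPEN,np.ones((2,2))))
Pt=pose('top')
for i in range(1,n):
    if st[i,4]>8: print(st[i,4],plane(Pt,ce[i],15).round())
E
```

```text
clock: 22.05
eef_pos: [569.2, -300.4, 80.3]
eef_rot: [3.142, -0.0, -0.259]
wrist_force: [-0.3, -1.2, -0.5]
finger_gap: 0.6
finger_force: 0.0
clock: 22.55
eef_pos: [603.4, -309.7, 80.0]
eef_rot: [3.141, -0.0, -0.258]
wrist_force: [0.4, 1.0, -0.5]
finger_gap: 0.4
finger_force: 0.0
clock: 22.85
eef_pos: [607.7, -310.9, 79.6]
eef_rot: [-3.142, 0.0, -0.258]
wrist_force: [0.0, -0.3, 0.4]
finger_gap: 0.7
finger_force: 0.0
clock: 23.35
eef_pos: [549.9, -295.8, 140.7]
eef_rot: [3.141, -0.002, -0.258]
wrist_force: [0.3, 0.4, -0.1]
finger_gap: 0.6
finger_force: 0.0
126 s: [ 6.5780565  10.53597029 15.04083943] [ 623.11859275 -314.13836226   87.78203304]
53 [[ 679. -402.   15.]]
623 [[ 605. -325.   15.]]
37 [[ 655. -442.   15.]]
16 [[ 636. -474.   15.]]
7623 [[ 309. -203.   15.]]
174 [[516.   4.  15.]]
120 [[454. 156.  15.]]
9 [[ 466. -312.   15.]]
14 [[ 439. -180.   15.]]
21 [[ 419. -185.   15.]]
10 [[ 419. -403.   15.]]
17 [[ 412. -161.   15.]]
10 [[ 355. -376.   15.]]
10 [[226. 106.  15.]]
2580 [[117. 420.  15.]]
40 [[182. 526.  15.]]
14 [[188. 558.  15.]]
10 [[168. 570.  15.]]
12 [[162. 530.  15.]]
15 [[161. 476.  15.]]
57 [[151. 323.  15.]]
12 [[148. 491.  15.]]
17 [[145. 473.  15.]]
47 [[122. 320.  15.]]
13 [[124. 359.  15.]]
20 [[118.  73.  15.]]
501 [[79. 19. 15.]]
483 [[ 54. 649.  15.]]
371 [[ 46. -55.  15.]]
33 [[ 50. 573.  15.]]
21 [[  41. -122.   15.]]
```

The toggle now leans to the +x side (+10.5 mm from the box centre), the ring is at its stop, and the top view shows no change at the bystanders.

```bash
python3 -c "
from cell import manip, imaging, order
print(order.sign_off())"
```

```text
the job is handed in; nothing more can be done
None
```

The lamp head is assembled (disc, then spacer, then ring turned clockwise to its stop), the toggle was flipped on last, the bystanders show no change from the start, and the job was handed in at about 23 s.

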